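Draw a valve piston and show its lower end to the inspection camera

TASK

Take the loose brass cap off the valve casing in the vise and thread it over the wooden parts pin so that it lies flat on the pin's seat. Then draw the piston up out of the casing and hold it in the air in front of the inspection camera: its lower end towards the lens, about 6 cm away from it, centred on the camera's line of sight, and the piston in line with it. Finish while holding it still there, without touching the camera, and leave the other things on the bench alone.

Things in the scene. Friction and masses are not known exactly. Their poses are not given: they have to be found in the camera images.
- vise: Fixed blue bench vise, within x -90..+95, y -45..+45 mm of its origin, jaws 80 mm wide (along y), tops 100 mm high. It clamps an upright brass tube, the valve casing: outside 30 mm, bore 24 mm, mouth 133 mm and inner floor 45 mm above the bench; a brass stub juts 37 mm to +y, 105 to 127 mm high. Origin on the bench under the casing's axis, z up.
- casing_mouth (a point): Centre of the casing's mouth, on the tube's axis, level with its rim, 133 mm above the bench.
- piston: Loose steel valve piston, about 170 g, upright in the casing on its floor: cylinder of diameter 21, 86 mm long, with a stem of diameter 10 rising 50 mm from its top (136 mm overall). Origin: centre of the lower end; z towards the stem. Cylinder top 2 mm below the casing rim, stem 48 mm above the rim. Round: its turn does not matter. Must rise 88 mm to leave the casing.
- stem_top (a point): Centre of the end of the piston's stem, 136 mm along z from the piston's lower end.
- cap: Loose brass cap, about 60 g: a flat ring, outside diameter 36 mm, hole 15 mm, 14 mm thick. Origin: centre of its underside, z up. At the start it lies on the casing's rim (not screwed) with the piston's stem standing through its hole and 34 mm above it.
- pin: Fixed wooden parts pin: round foot of diameter 70 mm and 10 mm thick, thin column of diameter 14 mm, a round seat of diameter 24 mm whose top is 70 mm above the bench, and above it a spigot of diameter 8 mm, 26 mm tall, tapering to 3 mm over its last 6 mm. Origin on the bench under its axis, z up.
- pin_seat (a point): Centre of the top of the pin's seat, on which the cap is to lie; 70 mm above the bench.
- camera: Fixed stand of the inspection camera: dark steel foot 110 x 90 mm (x from -30 to +80 mm of its origin) with two aluminium cheeks 85 mm high that carry the black camera. Origin on the bench below the centre of the lens, z up.
- lens: The inspection camera, a black cylinder of diameter 54, 79 mm long, white ring light round the lens at its upper end. Origin: centre of the front glass, 110 mm above the bench. z is the line of sight, out of the lens: up, leaning 30 degrees from vertical towards the stand's -x (roughly back to the robot). Does not move.
- oil_bottle: Small clear oil bottle, diameter 36 mm, 100 mm tall, a bystander. Origin at the centre of its base.
- screwdriver: Screwdriver lying on the bench, a bystander. It lies along its x axis.
- wood_block: Dark wooden block 140 x 70 x 60 mm, a bystander. Origin at the centre of its underside.
- mouthpiece: Brass mouthpiece standing on its rim, diameter 28 mm, 75 mm tall, a bystander. Origin at the centre of its underside.
Mind the look-alikes: they are no part of the job. What is shaped like the cap but white is not meant.

How it is judged:
By the outcome, as a careful person would: the job done as asked, in the order asked, and still so for the second after the job is handed in, while the arm keeps its last pose, push and grip.
It also fails if it takes over 58 s, if anything falls off the work surface, if the arm or the gripper's body presses on something with over 40 N, if the wrist force passes 120 N, or if a joint passes its speed limit or range.

ROBOT

A 6-joint arm with a two-finger parallel gripper is mounted at the origin on the work surface. World frame = base frame: x ahead of the robot, y to its left, z up, the work surface at z = 0. Lengths are in m, angles in rad, forces in N, time in s.
With the tool pointing down it reaches from about 0.35 to 0.85 m from the base axis. Payload 8.1 kg.
Tool frame: the origin (TCP) lies midway between the tips of the shut fingers; the grasp point (between the pads) lies robot.pinch_z behind it (robot.pinch_z is the distance from the TCP to the grasp point, in m); z points along the fingers, y is the line along which they close (so a half turn about z gives the same grasp; the last joint's range is limited). The gripper opens to 85 mm and grips with 20 to 120 N. Pads are 22 mm wide; open, the fingers measure 114 mm over their backs; the gripper's body (76 mm by 85 mm) begins 54 mm behind the grasp point. The pads swing forward as they close: fully open they stand 13 mm farther back than shut.
Start: joints at [1.192, 0.13, 1.488, -0, 1.523, -0.085], TCP at [0.174, 0.574, 0.231] pointing down, gripper open.
Joint ranges: [-2.96, 2.96], [-0.89, 2.26], [0.02, 2.5], [-1.34, 4.48], [0, 2.73], [-2.66, 2.66]. Speed limits (rad/s): [2.39, 2.39, 2.79, 3.14, 3.14, 3.14].

INTERFACE

Orientations are given as a unit quaternion [w, x, y, z].
In Python, from bench import robot, gripper_to, solve_ik, sensors, grab_frame, get_calibration, workorder gives the robot as it stands. Calls block until the motion is done:
- robot.goto(position, orientation): joint-space move of the TCP to a pose.
- robot.servo_line(position, rot=None, v=0.15, guard=None): straight line of the TCP; rot=None keeps the orientation; v is the mean speed in m/s. With guard (N) it stops when the force on the tool has changed by that much, and returns True; else False.
- robot.set_joints(angles): joint-space move.
- gripper_to(opening, squeeze=None): opening from 0.0 (shut) to 1.0 (fully open); squeeze is the grip in N (None keeps the last); returns when the fingers have stopped.
- robot.dwell(seconds).
- solve_ik(position, orientation): joint angles nearest the present ones, or None.
- sensors.get_state(): the state.
- grab_frame(name): name is "side" or "top" or "wrist"; returns the picture (384x512x3 uint8, red, green, blue); there is no depth.
- get_calibration(name): a dict with "fx", "fy", "cx", "cy" (pixels), "dist_coeffs" ([k1, k2, p1, p2, k3] as OpenCV has them; the pictures are not rectified), "R" (3x3) and "t" (3): a world point X has camera coordinates R X + t. Camera axes: x right, y down, z forward; pixel columns grow to the right and rows downward; lengths in m; the calibration is good to about 2 mm. A picture is of the moment at which its call begins: read the wrist's pose just before it. get_calibration takes no time and is no camera call; for the wrist camera it gives the pose at the moment of the call.
A pose or a line that the arm cannot do raises robot.PlanningError and nothing moves.
- workorder.sign_off(): hands the job in; it is judged then, once.
The state is a dict: "clock": time; "joint_pos": joint angles; "joint_vel": joint speeds; "joint_efforts": joint torques, N m; "eef_pos": TCP position; "tcp_rot": TCP orientation; "contact_force": force on the tool from outside, world axes, zero at the start; "wrist_torque": the same for the moment, N m; "grip_width": opening from 0.0 (shut) to 1.0 (fully open); "gripper_force": force on a finger pad.
Only numpy, scipy, OpenCV 4.12 (cv2) and the standard library are available. Lean on these libraries where they do the work, as an engineer would, in place of code of your own. Each camera call takes 0.05 s, during which the arm holds its last target. There are 200 camera calls.

## Working session

There is one attempt and no reset: what is moved stays moved. The work goes in short steps, each a Python script; the robot and the scene stay as the last script left them, time stands still between calls to the robot, and variables do not carry over. Pictures are saved under pics/ and viewed, at most 10 in all, crops included, and the job is handed in when it is done.

```bash
ls; mkdir -p pics; python3 - <<'E'
from bench import *
import cv2,numpy as np
for n in("side","top"):
    cv2.imwrite(f"pics/{n}0.png",grab_frame(n)[:,:,::-1]); c=get_calibration(n); print(n,c)
s=sensors.get_state();print(s['clock'],s['eef_pos'],s['tcp_rot'],robot.pinch_z)
E
```

```text
pics
side {'fx': 359.01056570001384, 'fy': 359.01056570001384, 'cx': 251.60785088988902, 'cy': 190.65683782029012, 'dist_coeffs': array([-0.01226654,  0.        ,  0.        ,  0.        ,  0.        ]), 'R': array([[ 0.95641991, -0.29164969, -0.01419171],
       [-0.15660853, -0.4713395 , -0.86793597],
       [ 0.24644414,  0.83233379, -0.49647332]]), 't': array([-0.61012409,  0.2242307 ,  1.0426623 ])}
top {'fx': 371.97517988287797, 'fy': 371.97517988287797, 'cx': 258.20961494329555, 'cy': 194.50051792810712, 'dist_coeffs': array([-0.07079888,  0.        ,  0.        ,  0.        ,  0.        ]), 'R': array([[-0.00123743, -0.99998607, -0.00513186],
       [-0.97637219,  0.00231713, -0.21608329],
       [ 0.21609217,  0.00474321, -0.97636145]]), 't': array([0.00474421, 0.65889783, 1.39271083])}
0.1 [0.17355853 0.573851   0.23037261] [-1.97547386e-04  1.46394854e-01  9.89225907e-01 -7.82021236e-04] 0.0187
```

View pics/top0.png

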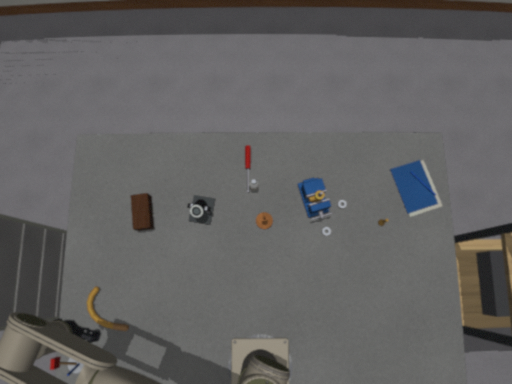

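View pics/side0.png

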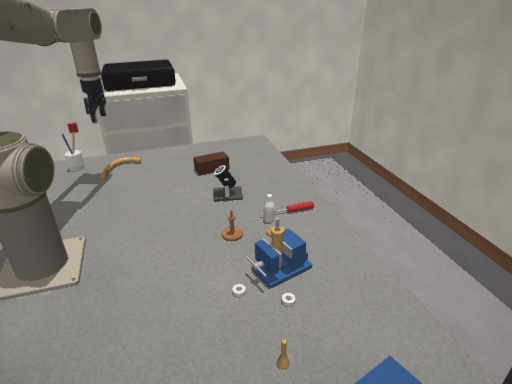

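Top view: the vise with casing and brass cap is at about (318,195). The pin is at (264,220), the inspection camera at (199,209), the bottle at (253,185) and the mouthpiece at (381,222). The white rings at (327,231) and (342,204) are look-alikes. In the side view the cap and stem are at (277,228), the pin at (232,225) and the lens at (221,171). Only the brass ring around the stem on the casing fits the description, so I'll confirm it in an enlarged crop.

```bash
cat > h.py <<'E'
from bench import *
import cv2,numpy as np
from scipy.spatial.transform import Rotation as Ro
def ray(c,px):
    K=np.array([[c['fx'],0,c['cx']],[0,c['fy'],c['cy']],[0,0,1]])
    u=cv2.undistortPoints(np.array([[px]],float),K,np.array(c['dist_coeffs']))[0,0]
    d=c['R'].T@np.array([u[0],u[1],1]); return -c['R'].T@c['t'],d/np.linalg.norm(d)
def onz(c,px,z):
    o,d=ray(c,px); return o+d*(z-o[2])/d[2]
def tri(*obs):
    A=np.zeros((3,3));b=np.zeros(3);rs=[ray(c,p) for c,p in obs]
    for o,d in rs:
        P=np.eye(3)-np.outer(d,d);A+=P;b+=P@o
    X=np.linalg.solve(A,b)
    return X,[float(np.linalg.norm((np.eye(3)-np.outer(d,d))@(X-o))) for o,d in rs]
def proj(c,X):
    K=np.array([[c['fx'],0,c['cx']],[0,c['fy'],c['cy']],[0,0,1]])
    return cv2.projectPoints(np.array([X],float),cv2.Rodrigues(c['R'])[0],c['t'],K,np.array(c['dist_coeffs']))[0][0,0]
def q(R): # wxyz
    x=Ro.from_matrix(R).as_quat(); return [x[3],x[0],x[1],x[2]]
def down(yaw): # tool z down, closing line (tool y) at angle yaw from world x
    y=np.array([np.cos(yaw),np.sin(yaw),0]);z=np.array([0,0,-1.]);return q(np.column_stack([np.cross(y,z),y,z]))
E
python3 - <<'E'
from h import *
t=get_calibration('top');s=get_calibration('side')
for n,p,z in(("cap",(319,195),.147),("pin",(264,220),.07),("lens",(198,210),.11),("bottle",(253,184),.1)):print(n,onz(t,p,z).round(3))
for n,p,z in(("cap",(277,231),.147),("pin",(232,219),.07),("lens",(221,171),.11)):print('side',n,onz(s,p,z).round(3))
w=get_calibration('wrist');st=sensors.get_state()
print('wrist cam pos',(-w['R'].T@w['t']).round(3),w['R'].round(2).tolist(),st['eef_pos'],w['fx'],w['cx'],w['cy'],w['dist_coeffs'])
a=cv2.imread('pics/top0.png')[170:245,170:360];b=cv2.imread('pics/side0.png')[155:285,200:330]
a=cv2.resize(a,None,fx=4,fy=4,interpolation=2);b=cv2.resize(b,None,fx=2.2,fy=2.2,interpolation=2)
o=np.zeros((a.shape[0]+b.shape[0],760,3),np.uint8);o[:300]=a;o[300:,:b.shape[1]]=b
cv2.imwrite('pics/crop0.png',o)
E
```

```text
cap [ 0.64  -0.224  0.147]
pin [ 0.558 -0.019  0.07 ]
lens [0.591 0.233 0.11 ]
bottle [0.695 0.024 0.1  ]
side cap [ 0.639 -0.23   0.147]
side pin [ 0.566 -0.029  0.07 ]
side lens [0.592 0.231 0.11 ]
wrist cam pos [0.111 0.594 0.373] [[0.29, 0.96, -0.0], [0.92, -0.28, 0.26], [0.25, -0.08, -0.96]] [0.17355853 0.573851   0.23037261] 284.80443133898916 255.55954829924332 195.12966293308006 [-0.06487801  0.          0.          0.          0.        ]
```

View pics/crop0.png

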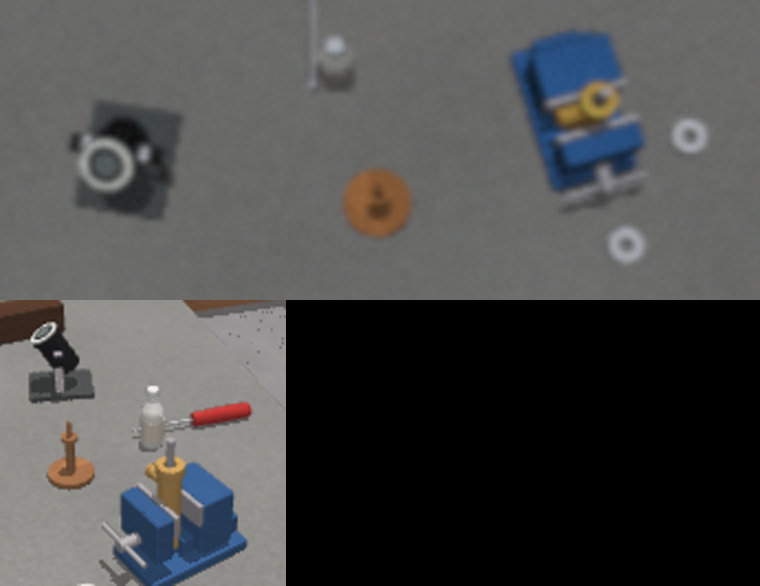

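The enlarged crop confirms it: the only brass ring is the cap around the stem at top-view (320,195.5), with the stub towards +y. The rings at (342,204) and (327,231) are white and lie on the bench. Next I'll take close wrist views.

```bash
cat >> h.py <<'E'
def look(target,quat,L,name):
    R=Ro.from_quat([quat[1],quat[2],quat[3],quat[0]]).as_matrix()
    robot.goto(list(np.array(target)-R@(np.array([.065,0,-.143])+L*np.array([-.259,0,.966]))),quat)
    robot.dwell(.15); c=get_calibration('wrist'); f=grab_frame('wrist')[:,:,::-1].copy()
    cv2.imwrite(f'pics/{name}.png',f); np.save(f'pics/{name}.npy',c,allow_pickle=True)
    print(name,sensors.get_state()['clock']); return f,c
E
python3 - <<'E'
from h import *
look([.60,.232,.09],down(np.pi/2),.30,'lens1')
look([.60,.19,.09],down(np.pi/2),.30,'lens2')
look([.56,-.022,.07],down(.2),.25,'pin1')
look([.64,-.226,.147],down(.2),.25,'cap1')
ims=[cv2.imread(f'pics/{n}.png') for n in('lens1','lens2','pin1','cap1')]
o=np.vstack([np.hstack(ims[:2]),np.hstack(ims[2:])])
cv2.imwrite('pics/m1.png',cv2.resize(o,(800,600),interpolation=cv2.INTER_AREA))
E
```

```text
lens1 2.2417
lens2 2.7333
pin1 3.8833
cap1 5.0083
```

View pics/m1.png

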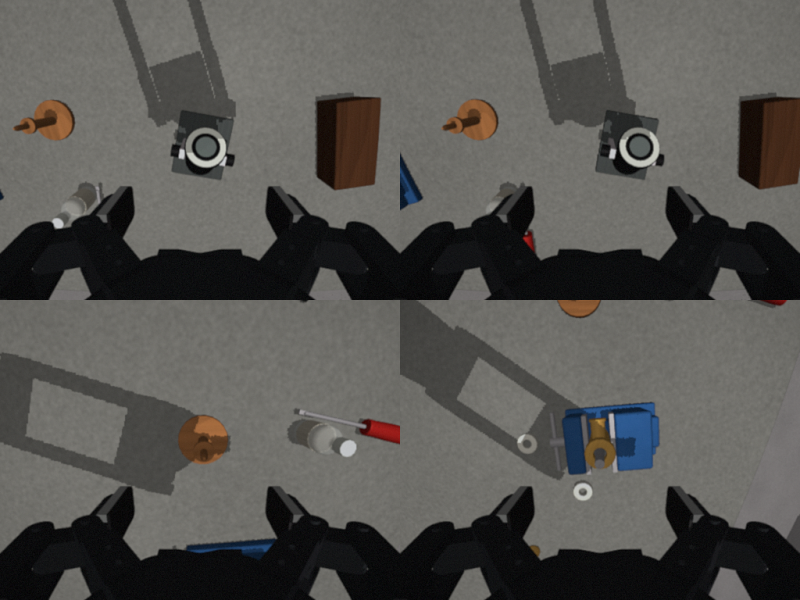

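The montage shows the lens ring at about (264,188) in lens1 and (307,188) in lens2. The pin is at about (260,180) in pin1. The brass cap with its stem is at about (256,197) in cap1, with the vise long axis almost along the image x axis. Now I'll measure with masks.

```bash
cat > m.py <<'E'
from h import *
ld=lambda n:(cv2.imread(f'pics/{n}.png'),np.load(f'pics/{n}.npy',allow_pickle=True).item())
def big(m,near=None):
    cs=[c for c in cv2.findContours(m.astype(np.uint8),0,1)[0] if cv2.contourArea(c)>20]
    return max(cs,key=cv2.contourArea)
def win(m,x,y,r):
    o=np.zeros_like(m);o[y-r:y+r,x-r:x+r]=m[y-r:y+r,x-r:x+r];return o
crops=[]
ob=[]
for n,x in(('lens1',264),('lens2',307)):
    f,c=ld(n); m=win(f.min(2)>150,x,188,40); m=cv2.morphologyEx(m.astype(np.uint8),cv2.MORPH_OPEN,np.ones((3,3)))
    e=cv2.fitEllipse(cv2.convexHull(big(m)));print(n,e);ob.append((c,e[0]));print(onz(c,e[0],.11).round(4))
    crops.append(cv2.resize(f[118:258,x-70:x+70],(380,280),interpolation=2) if 0 else cv2.resize(f[128:248,x-70:x+70],(400,300),interpolation=2))
print('tri',tri(*ob))
f,c=ld('pin1');hsv=cv2.cvtColor(f,cv2.COLOR_BGR2HSV)
m=win((hsv[:,:,0]<20)&(hsv[:,:,1]>110),260,180,60);e=cv2.fitEllipse(cv2.convexHull(big(m)));print('pin foot',e,onz(c,e[0],.01).round(4))
crops.append(cv2.resize(f[130:220,208:328],(400,300),interpolation=2))
f,c=ld('cap1');hsv=cv2.cvtColor(f,cv2.COLOR_BGR2HSV)
m=win((hsv[:,:,0]>12)&(hsv[:,:,0]<28)&(hsv[:,:,1]>90),256,197,45);e=cv2.fitEllipse(cv2.convexHull(big(m)));print('cap+stub',e)
b=win((hsv[:,:,0]>100)&(hsv[:,:,0]<130)&(hsv[:,:,1]>100),270,180,110)
crops.append(cv2.resize(f[145:235,206:326],(400,300),interpolation=2))
cv2.imwrite('pics/m2.png',np.vstack([np.hstack(crops[:2]),np.hstack(crops[2:])]))
E
python3 m.py
```

```text
lens1 ((264.4605407714844, 192.0066680908203), (41.734806060791016, 49.3748779296875), 77.23548889160156)
[0.5918 0.2427 0.11  ]
lens2 ((306.3702392578125, 188.55654907226562), (47.42185974121094, 50.87318801879883), 112.65017700195312)
[0.5887 0.2413 0.11  ]
tri (array([0.59197736, 0.24279738, 0.10321018]), [0.001554714696481843, 0.0015547146964818648])
pin foot ((259.39678955078125, 178.423583984375), (61.94548797607422, 63.08113479614258), 78.89157104492188) [ 0.5655 -0.0162  0.01  ]
cap+stub ((254.7023468017578, 182.80162048339844), (43.644649505615234, 68.37588500976562), 176.92103576660156)
```

View pics/m2.png

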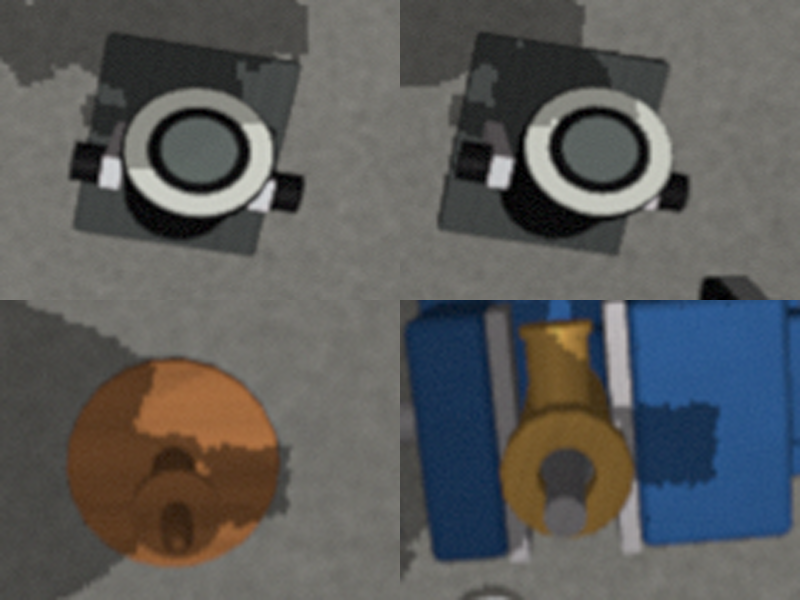

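The crops show four things:
- **Lens:** glass centre at about (265.4,186.8) in lens1.
- **Pin:** spigot tip at about (261.7,202.6) in pin1.
- **Cap:** brass ring at about (256.2,196.6) in cap1, confirmed as the cap on the casing.
- **Stem:** end at about (255.8,209.8) in cap1.

```bash
python3 - <<'E'
from h import *
from m import ld,win,big
print('----')
og=[];orr=[]
for n,g in(('lens1',(265,187)),('lens2',(308,187))):
    f,c=ld(n); m=win(f.max(2)>62,g[0],g[1],20).astype(np.uint8)
    k=cv2.connectedComponents(m)[1]; m=(k==k[g[1],g[0]])
    e=cv2.fitEllipse(big(m));print(n,'glass',e);og.append((c,e[0]))
    print(onz(c,e[0],.11).round(4))
print('glass tri',tri(*og)); c1,c2=og[0][0],og[1][0]
print('ring tri',tri((c1,(263.65,188.8)),(c2,(306.5,188.8))))
P=lambda c,x0,pts:[onz(c,(x0+x/2.857,128+y/2.5),.01) for x,y in pts]
for c,x0,pts in((c1,194,[(108,33),(300,62),(255,255),(75,228)]),(c2,237,[(75,33),(268,62),(218,253),(38,226)])):
    TL,TR,BR,BL=P(c,x0,pts)
    for a,b in((TL,BL),(TR,BR),(BL,BR),(TL,TR)):
        d=b-a;print('foot edge',np.linalg.norm(d).round(4),np.degrees(np.arctan2(d[1],d[0])).round(1))
    print('foot centre',np.mean([TL,TR,BR,BL],0).round(4))
f,c=ld('pin1');print('tip',onz(c,(261.7,202.6),.096).round(4),'seat',onz(c,(260.8,193.6),.07).round(4))
f,c=ld('cap1');print('cap',onz(c,(256.25,196.6),.147).round(4),'stem',onz(c,(255.8,209.8),.181).round(4))
for a,b in(((7,25),(35,260)),((210,3),(232,250)),((385,3),(392,230))):
    d=onz(c,(206+a[0]/3.333,145+a[1]/3.333),.1)-onz(c,(206+b[0]/3.333,145+b[1]/3.333),.1);print('vise y dir',np.degrees(np.arctan2(d[1],d[0])))
E
```

```text
lens1 ((264.4605407714844, 192.0066680908203), (41.734806060791016, 49.3748779296875), 77.23548889160156)
[0.5918 0.2427 0.11  ]
lens2 ((306.3702392578125, 188.55654907226562), (47.42185974121094, 50.87318801879883), 112.65017700195312)
[0.5887 0.2413 0.11  ]
tri (array([0.59197736, 0.24279738, 0.10321018]), [0.001554714696481843, 0.0015547146964818648])
pin foot ((259.39678955078125, 178.423583984375), (61.94548797607422, 63.08113479614258), 78.89157104492188) [ 0.5655 -0.0162  0.01  ]
cap+stub ((254.7023468017578, 182.80162048339844), (43.644649505615234, 68.37588500976562), 176.92103576660156)
----
lens1 glass ((263.2975769042969, 187.6483612060547), (25.09343910217285, 25.887441635131836), 129.0284423828125)
[0.5874 0.2415 0.11  ]
lens2 glass ((306.567138671875, 187.30223083496094), (24.481853485107422, 26.050888061523438), 131.83843994140625)
[0.5874 0.2415 0.11  ]
glass tri (array([0.58752621, 0.24155287, 0.10958405]), [4.324931693756042e-06, 4.324931693534392e-06])
ring tri (array([0.58943118, 0.2419758 , 0.10728978]), [0.00017467448154542288, 0.00017467448154549398])
foot edge 0.1075 -9.7
foot edge 0.1086 -9.3
foot edge 0.0887 79.7
foot edge 0.0879 80.4
foot centre [0.6114 0.238  0.01  ]
foot edge 0.1062 -9.2
foot edge 0.1077 -9.2
foot edge 0.0892 79.6
foot edge 0.0891 80.6
foot centre [0.6112 0.2371 0.01  ]
tip [ 0.5663 -0.0174  0.096 ] seat [ 0.5661 -0.0171  0.07  ]
cap [ 0.6416 -0.2233  0.147 ] stem [ 0.6414 -0.2244  0.181 ]
vise y dir 105.95172036267834
vise y dir 107.3942309379492
vise y dir 106.749687458257
```

Measurements agree with the given sizes: the glass is at height 0.1096 and the foot is 108x89 mm. Tip and seat match within 0.4 mm, and cap and stem within 1.1 mm. Taking the cap now.

```bash
python3 - <<'E'
from h import *
x,y=.6415,-.2237;Q=down(.288)
def st(l):
    s=sensors.get_state();print(l,round(s['clock'],2),s['eef_pos'].round(4),round(s['grip_width'],3),np.round(s['gripper_force'],1),s['contact_force'].round(1))
print(solve_ik([x,y,.22],Q))
gripper_to(.75,40)
robot.goto([x,y,.22],Q)
print(robot.servo_line([x,y,.121],v=.1,guard=10));st('down')
gripper_to(0,40);st('grip')
print(robot.servo_line([x,y,.225],v=.08,guard=15));st('up')
robot.goto([.5662,-.0172,.16],Q);robot.dwell(.2);st('pin')
c=get_calibration('wrist');f=grab_frame('wrist')[:,:,::-1].copy();cv2.imwrite('pics/held.png',f);np.save('pics/held.npy',c,allow_pickle=True)
t=grab_frame('top')[:,:,::-1];s=grab_frame('side')[:,:,::-1]
o=np.hstack([cv2.resize(f[150:384,130:390],(520,468)),cv2.resize(s[170:270,200:300],(280,468))])
cv2.imwrite('pics/m3.png',o)
E
```

```text
[-4.10962459e-01  3.49593809e-01  1.25465348e+00 -4.44089210e-16
  1.53734537e+00 -6.98962459e-01]
False
down 6.75 [ 0.6422 -0.224   0.1222] 0.75 0.0 [-0.  -0.5  1.1]
grip 7.13 [ 0.6421 -0.224   0.1223] 0.41 39.6 [-0.6  0.9  6.1]
False
up 8.58 [ 0.6411 -0.2236  0.224 ] 0.414 39.9 [-0.2  0.4  0. ]
pin 9.7 [ 0.5671 -0.0186  0.1607] 0.411 39.9 [-0.5 -0.2 -0.4]
```

View pics/m3.png

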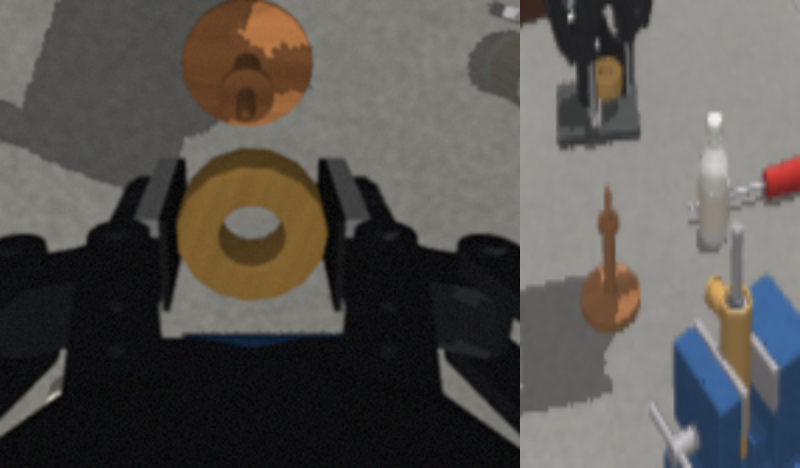

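The cap is held flat between the pads with its top centre at about (256.2,266.5) in the wrist picture. The piston's stem stays in the casing. Checking cap centre against pin axis.

```bash
python3 - <<'E'
from h import *
c=np.load('pics/held.npy',allow_pickle=True).item()
f=cv2.imread('pics/held.png');hsv=cv2.cvtColor(f,cv2.COLOR_BGR2HSV)
m=(hsv[:,:,0]>12)&(hsv[:,:,0]<28)&(hsv[:,:,1]>90);m[:222]=0
k=max(cv2.findContours(m.astype(np.uint8),0,1)[0],key=cv2.contourArea)
print(cv2.boundingRect(k))
print('cap',onz(c,(256.2,266.5),.1855).round(4), 'cap edges',[onz(c,p,.1855).round(4).tolist() for p in((130+89,266.5),(130+164,266.5),(256.2,150+149.5))])
print('pin px',proj(c,[.5662,-.0172,.096]),proj(c,[.5662,-.0172,.07]))
for y in range(184,214,2): print(y,f[y,245:262].max(1).tolist())
print(sensors.get_state()['joint_vel'].round(4),sensors.get_state()['eef_pos'])
E
```

```text
(217, 224, 78, 76)
cap [ 0.5683 -0.017   0.1855] cap edges [[0.5518, -0.0219, 0.1855], [0.585, -0.0122, 0.1855], [0.5733, -0.0341, 0.1855]]
pin px [253.00158959 206.76645342] [253.20047506 197.48858963]
184 [90, 80, 68, 73, 74, 77, 82, 81, 83, 82, 78, 74, 67, 63, 64, 74, 92]
186 [83, 91, 95, 101, 104, 103, 104, 103, 102, 104, 103, 104, 101, 101, 93, 81, 74]
188 [103, 103, 102, 101, 101, 101, 102, 104, 101, 104, 102, 103, 103, 102, 102, 102, 99]
190 [100, 103, 99, 102, 99, 100, 100, 100, 103, 100, 101, 101, 102, 100, 99, 101, 100]
192 [100, 97, 97, 99, 99, 101, 97, 100, 98, 97, 100, 102, 100, 98, 100, 99, 100]
194 [93, 96, 95, 94, 91, 86, 76, 71, 68, 70, 78, 90, 92, 99, 97, 98, 97]
196 [91, 89, 89, 87, 73, 61, 64, 65, 59, 59, 57, 62, 82, 92, 90, 93, 91]
198 [90, 93, 85, 75, 69, 66, 61, 65, 62, 59, 56, 56, 70, 82, 89, 91, 90]
200 [90, 90, 89, 72, 63, 67, 64, 64, 65, 62, 60, 58, 68, 86, 90, 87, 90]
202 [96, 92, 91, 75, 67, 71, 70, 70, 70, 67, 64, 58, 69, 85, 92, 90, 90]
204 [102, 98, 90, 76, 72, 72, 79, 74, 74, 69, 66, 62, 66, 93, 100, 101, 102]
206 [100, 98, 98, 80, 75, 80, 96, 100, 98, 80, 65, 62, 78, 97, 101, 99, 100]
208 [105, 101, 99, 88, 77, 80, 92, 102, 97, 86, 75, 81, 95, 99, 100, 103, 113]
210 [144, 142, 134, 122, 108, 103, 96, 93, 94, 97, 105, 111, 113, 127, 140, 149, 154]
212 [131, 128, 142, 148, 147, 147, 147, 147, 148, 148, 148, 151, 151, 151, 146, 144, 142]
[ 0.0083 -0.0021  0.0067  0.0012 -0.0021  0.0017] [ 0.56656882 -0.01795728  0.1601543 ]
```

```bash
python3 - <<'E'
from h import *
x,y=.5656,-.0180
def st(l):
    s=sensors.get_state();print(l,round(s['clock'],2),s['eef_pos'].round(4),round(s['grip_width'],3),np.round(s['gripper_force'],1),s['contact_force'].round(1))
robot.servo_line([x,y,.112],v=.08);robot.dwell(.4);st('a')
print(robot.servo_line([x,y,.075],v=.04,guard=6));st('b')
print(robot.servo_line([x,y,.0585],v=.03,guard=6));robot.dwell(.3);st('c')
cv2.imwrite('pics/side1.png',cv2.resize(grab_frame('side')[180:270,190:290,::-1],(500,450),interpolation=2))
E
```

```text
a 11.0 [ 0.5658 -0.018   0.1123] 0.412 39.9 [-0.1  0.2 -1.4]
False
b 12.07 [ 0.5659 -0.018   0.0754] 0.411 39.9 [ 0.4 -0.1 -0.6]
True
c 12.9 [ 0.5652 -0.018   0.0592] 0.409 40.3 [-0.6  0.2  6.3]
```

View pics/side1.png

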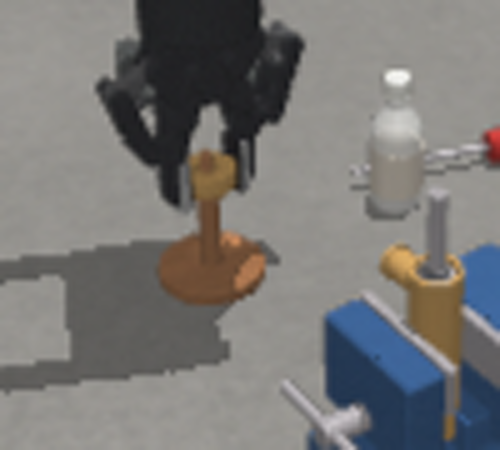

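The cap is down on the seat with the spigot tip showing through its hole at about (208,160) in the crop, and contact came at the expected height. Release, then re-measure the stem.

```bash
python3 - <<'E'
from h import *
gripper_to(.7)
robot.servo_line([.5656,-.0180,.18],v=.15)
Q=down(.288)
f0,_=look([.5662,-.0172,.08],Q,.22,'pin2')
f1,c=look([.6415,-.224,.15],Q,.20,'stem1')
robot.dwell(.3);c=get_calibration('wrist');f1=grab_frame('wrist')[:,:,::-1].copy();cv2.imwrite('pics/stem1.png',f1);np.save('pics/stem1.npy',c,allow_pickle=True)
a=cv2.resize(f0[127:257,191:321],(400,400),interpolation=2);b=cv2.resize(f1[147:247,206:306],(400,400),interpolation=2)
cv2.imwrite('pics/m4.png',np.hstack([a,b]))
print(sensors.get_state()['eef_pos'],[proj(c,[.6415,-.224,z]) for z in(.181,.133)])
E
```

```text
pin2 14.725
stem1 15.8417
[ 0.64526928 -0.23642857  0.20026362] [array([253.10880571, 211.7461087 ]), array([253.56051694, 191.57095034])]
```

View pics/m4.png

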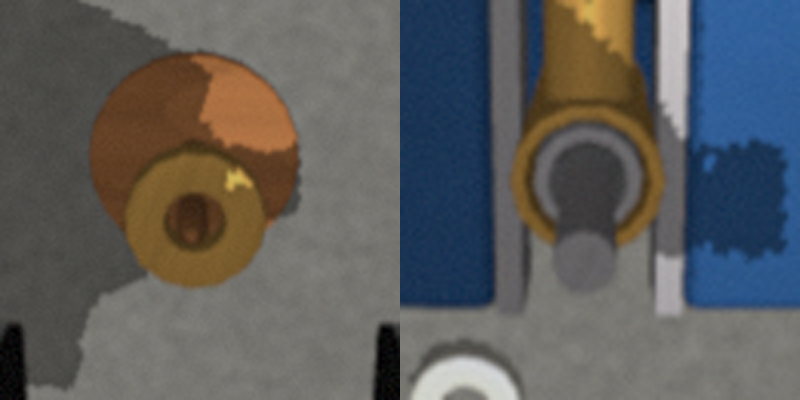

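The cap lies flat on the seat with the spigot through its hole, at crop (195,218). The stem end is at wrist pixel (252.2,212.2) and the casing ring at (253,190.8), within 0.6 mm of the prediction. Now drawing the piston.

```bash
python3 - <<'E'
from h import *
import json
def st(l):
    s=sensors.get_state();print(l,round(s['clock'],2),s['eef_pos'].round(4),round(s['grip_width'],3),np.round(s['gripper_force'],1),s['contact_force'].round(1));return s
c=np.load('pics/stem1.npy',allow_pickle=True).item()
a=onz(c,(252.25,212.25),.181);b=onz(c,(253,190.75),.133);print(a,b)
x,y=(a+b)[:2]/2; Q=down(.288)
lens=np.array([.5875,.2415,.110]);t=np.radians(-9.6);sx=np.array([np.cos(t),np.sin(t),0]);up=np.array([0,0,1.])
n=up*np.cos(np.pi/6)-sx*.5; z=-n; yt=sx*np.cos(np.pi/6)+up*.5
QF=q(np.column_stack([np.cross(yt,z),yt,z]))
print('final IK',solve_ik(list(lens+n*.155),QF),solve_ik(list(lens+n*.235),QF))
robot.goto([x,y,.215],Q)
print(robot.servo_line([x,y,.140],v=.08,guard=10));robot.dwell(.3);st('down')
gripper_to(0,80);s=st('grip')
off=float(s['eef_pos'][2]-.045)
print(robot.servo_line([x,y,.255],v=.06,guard=15));st('mid')
robot.servo_line([x,y,.33],v=.12);st('up')
json.dump(dict(off=off,n=n.tolist(),lens=lens.tolist(),QF=list(map(float,QF))),open('f.json','w'));print(off)
E
```

```text
[ 0.64109732 -0.22445029  0.181     ] [ 0.64090998 -0.22350315  0.133     ]
final IK [ 0.59276398 -0.30847821  1.96657704 -0.39301424  1.11915861  0.86799124] [ 0.66045542 -0.40925451  1.91820192 -0.3942416   1.28283576  0.87375878]
False
down 17.83 [ 0.6412 -0.224   0.1404] 0.7 0.0 [-0.4  0.4 -0.5]
grip 18.36 [ 0.6406 -0.2242  0.1401] 0.091 78.0 [-4.4 -0.5  3.8]
False
mid 20.43 [ 0.6409 -0.2239  0.2545] 0.091 78.1 [ 0.3  0.4 -3.4]
up 21.2 [ 0.6408 -0.2239  0.3291] 0.095 78.1 [-0.5 -0.1 -2.6]
0.095114387904036
```

```bash
python3 - <<'E'
from h import *
import json
F=json.load(open('f.json'));n=np.array(F['n']);L=np.array(F['lens']);QF=F['QF'];off=F['off']
def st(l):
    s=sensors.get_state();print(l,round(s['clock'],2),s['eef_pos'].round(4),round(s['grip_width'],3),s['contact_force'].round(1));return s
robot.servo_line([.54,.0,.34],v=.18)
robot.servo_line(list(L+n*(.06+.09+off)),rot=QF,v=.15);st('pre')
robot.servo_line(list(L+n*(.06+off)),rot=QF,v=.05);robot.dwell(.6);s=st('fin')
print('target',L+n*(.06+off))
R=Ro.from_quat(np.roll(s['tcp_rot'],-1)).as_matrix();print('tilt err deg',np.degrees(np.arccos(-R[:,2]@n)))
fs=grab_frame('side')[:,:,::-1];ft=grab_frame('top')[:,:,::-1];fw=grab_frame('wrist')[:,:,::-1]
for k,f in(('s',fs),('t',ft),('w',fw)):cv2.imwrite(f'pics/fin_{k}.png',f)
a=cv2.resize(fs[100:210,180:290],(400,400),interpolation=2);b=cv2.resize(fw,(400,300));d=cv2.resize(ft[160:270,150:260],(400,400),interpolation=2)
o=np.zeros((600,800,3),np.uint8);o[:400,:400]=a;o[:300,400:]=b;o[300:600,400:700]=cv2.resize(d,(300,300));cv2.imwrite('pics/m5.png',o)
for nm in('side','top'):
    c=get_calibration(nm);print(nm,'lens',proj(c,L),'low',proj(c,L+.06*n),'cyl top',proj(c,L+.146*n),'stem',proj(c,L+.196*n))
E
```

```text
pre 24.68 [0.4668 0.2616 0.3224] 0.095 [ 0.4  0.2 -3.2]
fin 27.23 [0.511  0.2544 0.2443] 0.094 [-0.   0.  -2.7]
target [0.51102891 0.25443412 0.244333  ]
tilt err deg 0.0017134943553822016
side lens [219.2541204  169.91378121] low [210.15574791 157.67783318] cyl top [196.3973535  139.17293345] stem [187.98209449 127.85335369]
top lens [195.69663123 210.80068448] low [191.65788338 216.31288005] cyl top [185.2514948  225.06342057] stem [181.14368498 230.67881635]
```

View pics/m5.png

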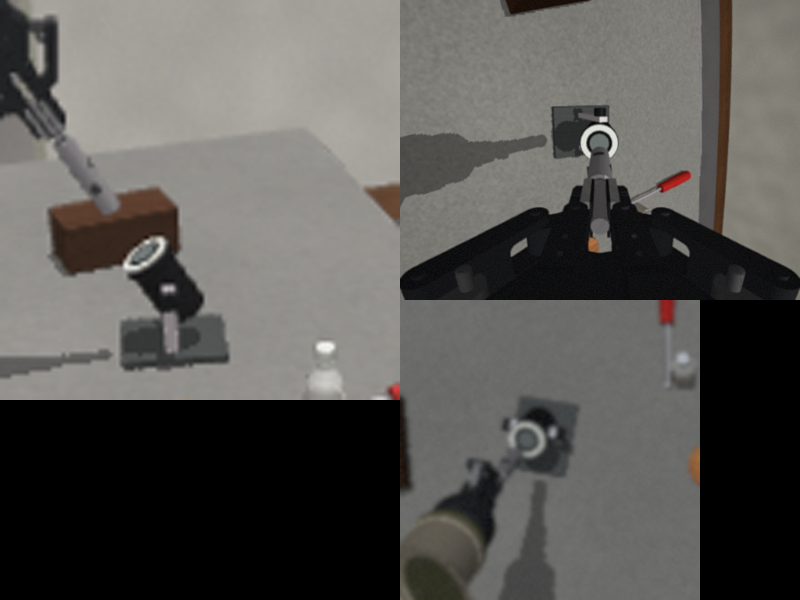

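The side crop shows the piston's lower end at pixel (210.2,156.9), predicted (210.2,157.7), and its axis as predicted, pointing at the lens. In the wrist view it is in line with the ring at about (600,142) in the montage. One last numeric check of the lens in the wrist view.

```bash
python3 - <<'E'
from h import *
import json
F=json.load(open('f.json'));n=np.array(F['n']);L=np.array(F['lens'])
c=get_calibration('wrist');f=cv2.imread('pics/fin_w.png')
print('pred lens',proj(c,L),'low',proj(c,L+.06*n),'cyltop',proj(c,L+.146*n))
m=(f.min(2)>130).astype(np.uint8);m[:150]=0;m[215:]=0;m[:,:225]=0;m[:,290:]=0
k=max(cv2.findContours(m,0,1)[0],key=cv2.contourArea);print('ring',cv2.fitEllipse(cv2.convexHull(k)),cv2.boundingRect(k))
cv2.imwrite('pics/m6.png',cv2.resize(f[140:260,195:315],(600,600),interpolation=2))
E
```

```text
pred lens [254.87296197 183.14658702] low [254.78292088 198.55103137] cyltop [254.54446048 239.58789283]
ring ((254.668212890625, 182.50909423828125), (46.89479064941406, 47.504093170166016), 99.05326080322266) (231, 159, 48, 44)
```

View pics/m6.png

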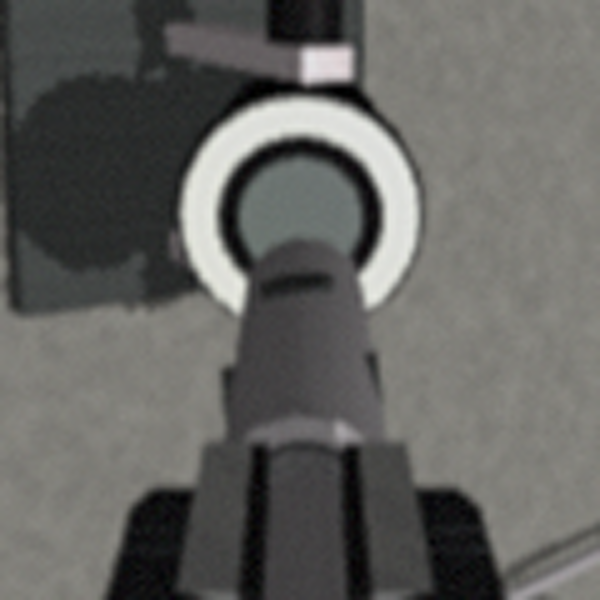

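The ring centre at (254.7,182.5) matches the predicted lens at (254.9,183.1). The piston is centred on it and in line, so I'm handing in.

```bash
python3 -c "
from bench import *
print(workorder.sign_off())"
```

```text
the job is handed in; nothing more can be done
None
```

The job is handed in at about 27 s of the 58 s: the cap lies flat on the pin's seat, and the piston is held still, lower end towards the lens, about 6 cm away, centred and in line with the line of sight.

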